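# Return spacer plates to their thickness rack

## Task

Three grey spacer plates, alike but for their thickness, lean in the drying stand. Put each one upright into the rack slot made for its thickness, that is the narrowest slot it will go down, fully down on the slot's floor, and let go. Leave the timer, marker, tube and trough where they are.

Things in the scene. Friction and masses are not known exactly. Their poses are not given: they have to be found in the camera images.
- plate_a_center (a point): centre (half-way up, mid-thickness) of one of three plain grey plastic plates, 80 mm wide (its x), 100 mm tall (its z), about 0.13 kg. Thickness (its y) 8, 12 or 16 mm, different for each plate; which is which is not told: find it by touch, grip width or trying slots. It starts leaning in a stand bay, top 0.35 rad over towards the stand's +y; its upper 50 mm is clear of the stand
- plate_b_center (a point): centre (half-way up, mid-thickness) of one of three plain grey plastic plates, 80 mm wide (its x), 100 mm tall (its z), about 0.13 kg. Thickness (its y) 8, 12 or 16 mm, different for each plate; which is which is not told: find it by touch, grip width or trying slots. It starts leaning in a stand bay, top 0.35 rad over towards the stand's +y; its upper 50 mm is clear of the stand
- plate_c_center (a point): centre (half-way up, mid-thickness) of one of three plain grey plastic plates, 80 mm wide (its x), 100 mm tall (its z), about 0.13 kg. Thickness (its y) 8, 12 or 16 mm, different for each plate; which is which is not told: find it by touch, grip width or trying slots. It starts leaning in a stand bay, top 0.35 rad over towards the stand's +y; its upper 50 mm is clear of the stand
- slot_wide (a point): centre of the floor of the widest slot of the rack: 18 mm wide (rack y), 88 mm long (rack x); the mouth is 40 mm above the floor, with rounded fin tops (radius 3 mm) as lead-in; takes the 16 mm plate with 2 mm of play; it lies 65 mm to the rack's +y side of the middle slot
- slot_middle (a point): centre of the floor of the middle slot of the rack: 14 mm wide (rack y), 88 mm long (rack x); the mouth is 40 mm above the floor, with rounded fin tops (radius 3 mm) as lead-in; takes the 12 mm plate with 2 mm of play; it lies at the rack's middle
- slot_narrow (a point): centre of the floor of the narrowest slot of the rack: 10 mm wide (rack y), 88 mm long (rack x); the mouth is 40 mm above the floor, with rounded fin tops (radius 3 mm) as lead-in; takes the 8 mm plate with 2 mm of play; it lies 65 mm to the rack's -y side of the middle slot
- rack: fixed white plastic thickness rack, 112x196x48 mm: a base plate with three parallel slots (65 mm apart, running along its x) between pairs of 6 mm fins; origin at the centre of its underside, z up. A plate standing fully down has its centre 58 mm above the worktop and its top at 108 mm; a plate too thick for a slot stops on the fin tops, some 37 mm higher
- stand: fixed steel drying stand, 100x250 mm, with three leaning bays 80 mm apart along its y, one plate in each; low back rests reach 47 mm up a plate; origin at the centre of its underside, z up. The tops of the leaning plates reach 120 mm above the worktop
- timer: the small white kitchen-style timer, 70x66x21 mm, a bystander; origin at its underside
- marker: the blue marker pen lying on the worktop, 137 mm long, 18 mm thick, a bystander; origin at its underside
- tube: the lying white plastic tube with a blue cap, 115 mm long, 21 mm thick, a bystander; origin at its underside
- reservoir: the shallow open reagent trough, 54x130x28 mm, a bystander; origin at its underside

How it is judged (in metres and radians):
At the end, for the whole second after the job is handed in: Each plate stands upright (within 0.15 rad) and at rest in the narrowest slot that takes it (8 mm plate in the narrow, 12 mm in the middle, 16 mm in the wide slot; centre within 6 mm across and 10 mm along the slot), its lower edge within 3.5 mm of the slot's floor, released (z of plate_a_center in the frame of rack between 0.054 and 0.0615 m and y of plate_a_center in the frame of rack between -0.006 and 0.006 m and x of plate_a_center in the frame of rack between -0.01 and 0.01 m and angle between the z axis of each of plate_a_center, plate_b_center, plate_c_center and the z axis of rack, either way round below 0.15 rad and z of plate_b_center in the frame of rack between 0.054 and 0.0615 m and y of plate_b_center in the frame of rack between 0.059 and 0.071 m and x of plate_b_center in the frame of rack between -0.01 and 0.01 m and z of plate_c_center in the frame of rack between 0.054 and 0.0615 m and y of plate_c_center in the frame of rack between -0.071 and -0.059 m and x of plate_c_center in the frame of rack between -0.01 and 0.01 m and linear speed of each of plate_a, plate_b, plate_c below 0.02 m/s); the robot touches nothing.
It fails at once if the timer is pushed more than 20 mm from its place (distance of timer from where it was at the start of the episode above 0.02 m).
It fails at once if the marker is pushed more than 20 mm from its place (distance of marker from where it was at the start of the episode above 0.02 m).
It fails at once if the tube is pushed more than 20 mm from its place (distance of tube from where it was at the start of the episode above 0.02 m).
It fails at once if the reservoir is pushed more than 20 mm from its place (distance of reservoir from where it was at the start of the episode above 0.02 m).
It also fails if it takes over 64 s, if anything falls off the work surface, if the arm or the gripper's body presses on something with over 40 N, if the wrist force passes 120 N, or if a joint passes its speed limit or range.

## Robot

A 6-joint arm with a two-finger parallel gripper is mounted at the origin on a cart in front of the work surface, level with it; the furniture and walls round the work are solid. World frame = base frame: x ahead of the robot, y to its left, z up, the work surface at z = 0. Lengths are in m, angles in degrees, forces in N, time in s.
With the tool pointing down it reaches from about 0.275 to 0.775 m from the base axis. Payload 14.6 kg.
Tool frame: the origin (TCP) lies at the very end of the fingers, on their centre line; the grasp point (between the pads) lies 19 mm behind it; x points along the fingers, z is the direction in which the jaws open and shut, and the axes are right-handed (so a half turn about x gives the same grasp; the last joint's range is limited). The gripper opens to 85 mm and grips with 20 to 120 N. Pads are 22 mm wide; open, the fingers measure 114 mm over their backs; the gripper's body (76 mm by 85 mm) begins 54 mm behind the grasp point. The pads swing forward as they close: fully open they stand 13 mm farther back than shut.
Start: joints at [-79.143, 15.075, -2.767, 72.158, 0, 81.102], TCP at [0.177, -0.494, 0.231] pointing down, gripper open.
Joint ranges: [-151.79, 151.79], [-50.71, 97.33], [-67.44, 78.34], [-121.81, 120.89], [-77.56, 73.72], [-180, 180]. Speed limits (degrees/s): [108.29, 108.29, 147.25, 159.86, 180, 180].

## Interface

Orientations are given as a 3x3 rotation matrix whose columns are the frame's x, y, z axes.
In Python, from cell import r gives the robot as it stands.
- The arm moves only by the shell command python3 -m inch 'ROWS' [FORCE]. ROWS is JSON, a list of rows, each a list of 3 entries, a list of its own where there are three numbers: the turn, a rotation vector about the tool's x, y, z in rad, then the shift along the tool's x, y, z in m, then the closure in counts, from 0 (fully open) to 255 (shut). A call has 1 to 12 rows; each row is the pose to reach, as a shift and turn from the pose commanded when the call began, along the tool's axes at that moment; what a row does not reach only later rows make up. A row lasts 1/8 s, in which the tool goes at most 62.5 mm and 10.7 degrees, less where a joint would pass 70% of its speed; a pose out of reach is approached as far as the arm can. A call with a gripper value outside its range is refused whole. The fingers move at their own pace and stop on an object; FORCE is the grip in N (left out, the last holds). Time passes only in rows, so rows that repeat a pose let the fingers close. It gives the time, the measured TCP pose, the force and the opening at its end, in the units of the state.
- r.state(): the state, without advancing time (a new reading comes with each control period).
- r.snapshot(name): name is "scene" or "side" or "wrist"; returns a dict with "pixels" (420x560x3 uint8, red, green, blue), "intrinsics" (3x3 intrinsics, pixels), "world_to_cam" (4x4, takes a point from world to camera coordinates); the wrist camera has in their place "tool_from_camera" (4x4, takes a point from camera to tool coordinates, whose origin is the TCP and whose axes are the tool frame's). Camera axes: x right, y down, z forward; pixel columns grow to the right and rows downward; lengths in m; the calibration is good to about 2 mm. The wrist camera is an equidistant fisheye: a pixel r from the principal point sees the ray r / f radians off the axis. A picture is of the moment at which its call begins: read the wrist's pose just before it. There is no depth.
- r.finish_job(): hands the job in, once; it reports no verdict.
The state is a dict: "time": time; "joint_pos": joint angles; "qd": joint speeds; "joint_torque": joint torques, N m; "position": TCP position; "tcp_rot": TCP orientation; "contact_force": force on the tool from outside, world axes, zero at the start; "wrist_torque": the same for the moment, N m; "width": opening from 0.0 (shut) to 1.0 (fully open).
Only numpy, scipy, OpenCV 4.12 (cv2) and the standard library are available. Lean on these libraries where they do the work, as an engineer would, in place of code of your own. Each camera call takes 0.05 s, during which the arm holds its last target.

## Working session

There is one attempt and no reset: what is moved stays moved. The work goes in short steps, Python scripts to look and compute and a shell command to move; the robot and the scene stay as the last step left them, time stands still between calls to the robot, and variables do not carry over. Pictures are saved under pics/ and viewed, and the job is handed in when it is done.

```bash
ls; mkdir -p pics; python3 - <<'E'
from cell import r
import cv2,json
s=r.state()
for k,v in s.items(): print(k,v)
for n in("scene","side","wrist"):
    d=r.snapshot(n); cv2.imwrite(f"pics/{n}0.png",d["pixels"][:,:,::-1])
    print(n,{k:v.tolist() if hasattr(v,'tolist') else v for k,v in d.items() if k!="pixels"})
E
```

```text
pics
time 0.0
joint_pos [-7.91440564e+01  1.50985037e+01 -2.80460216e+00  7.21577095e+01
 -1.31199715e-03  8.11022904e+01]
qd [ 0.02438237  0.07711064  0.04855336 -0.00702683 -0.08829866  0.06785343]
joint_torque [-2.89288706e-03 -6.37615156e+01  3.84563613e+01  1.37019958e-02
 -2.75568600e-04 -3.18080836e-06]
position [ 0.17737642 -0.4938326   0.23082271]
tcp_rot [[-2.22398429e-04  9.41154480e-01  3.37976621e-01]
 [ 1.03811902e-03  3.37976664e-01 -9.41153918e-01]
 [-9.99999436e-01  1.41548804e-04 -1.05219584e-03]]
contact_force [-0.12245826 -0.18834384  0.78414558]
wrist_torque [ 0.01200785 -0.01320178  0.0071857 ]
width 1.002990169173584
scene {'intrinsics': [[494.9435484126346, 0.0, 276.55469297740785], [0.0, 494.9435484126346, 216.14729808499837], [0.0, 0.0, 1.0]], 'world_to_cam': [[0.5261191623981982, -0.8503771500797946, 0.007571629915987548, -0.2357312582253676], [-0.3983968890755938, -0.2543303433175631, -0.8812468412668832, 0.2408547003810571], [0.7513178726293599, 0.46062433618962956, -0.47259567833144195, 0.7125388885042118], [0.0, 0.0, 0.0, 1.0]]}
side {'intrinsics': [[42
[... 154 characters left out ...]
9108398914096, -0.0037299703674317005, 0.4450846907038404], [-0.06572759427338762, 0.3678686747856366, -0.9275518969106215, 0.10268222180720771], [0.1729609701217366, -0.9112908081155993, -0.37367574962601685, 0.8234423463130919], [0.0, 0.0, 0.0, 1.0]]}
wrist {'intrinsics': [[325.19226210127806, 0.0, 279.24038641523504], [0.0, 325.19226210127806, 210.8317850301179], [0.0, 0.0, 1.0]], 'tool_from_camera': [[-0.0007979323414259338, -0.2889838527171987, 0.9573336389016642, -0.14307233488199506], [0.00039015334484200203, -0.9573339607698559, -0.2889836246867055, 0.0730627738807099], [0.9999996055420948, 0.00014291754106721312, 0.0008766357455865981, 0.00045887940713273956], [0.0, 0.0, 0.0, 1.0]]}
```

View pics/scene0.png

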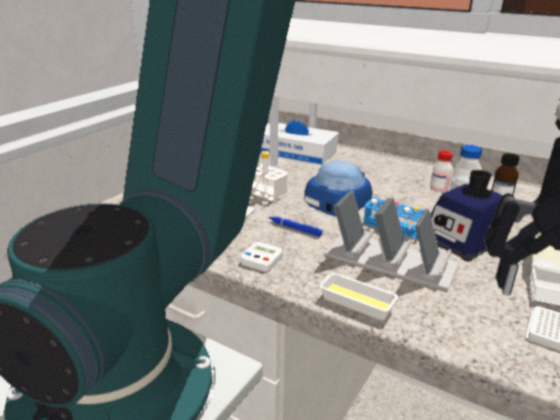

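View pics/side0.png

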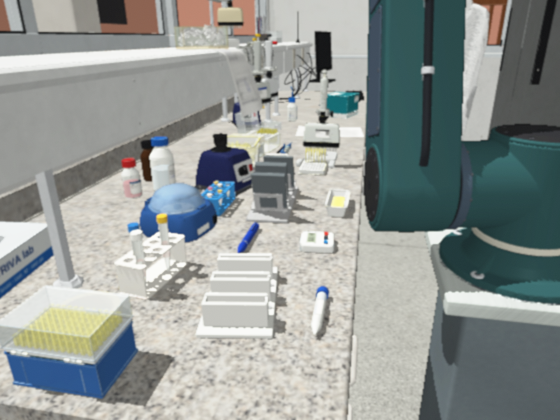

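View pics/wrist0.png

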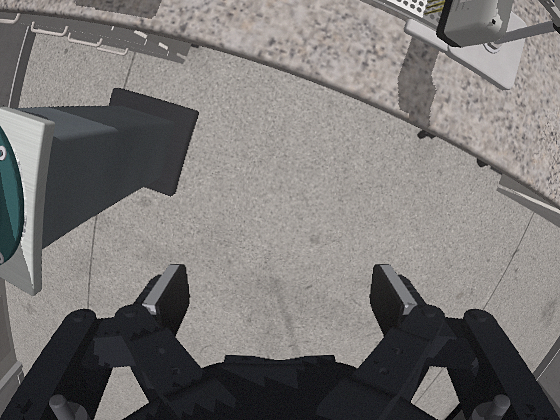

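```bash
cat > h.py <<'E'
import numpy as np, cv2
from cell import r
def ray(d,u,v):
    K=np.array(d["intrinsics"]);T=np.array(d["world_to_cam"])
    R=T[:3,:3];c=-R.T@T[:3,3]
    return c,R.T@np.linalg.solve(K,[u,v,1.])
def onz(d,u,v,z):
    c,q=ray(d,u,v); return c+q*(z-c[2])/q[2]
def proj(d,p):
    K=np.array(d["intrinsics"]);T=np.array(d["world_to_cam"])
    q=K@(T[:3,:3]@np.array(p)+T[:3,3]);return q[:2]/q[2]
def wray(d,s,u,v):
    K=np.array(d["intrinsics"]);T=np.array(d["tool_from_camera"])
    a=np.array([u-K[0,2],v-K[1,2]]);rr=np.linalg.norm(a);t=rr/K[0,0]
    q=np.array([*(a/max(rr,1e-9)*np.sin(t)),np.cos(t)])
    R=np.array(s["tcp_rot"]);return np.array(s["position"])+R@T[:3,3],R@T[:3,:3]@q
def wonz(d,s,u,v,z):
    c,q=wray(d,s,u,v);return c+q*(z-c[2])/q[2]
def wproj(d,s,p):
    K=np.array(d["intrinsics"]);T=np.array(d["tool_from_camera"])
    R=np.array(s["tcp_rot"]);q=R.T@(np.array(p)-np.array(s["position"]))
    q=T[:3,:3].T@(q-T[:3,3]);t=np.arctan2(np.hypot(q[0],q[1]),q[2])
    a=q[:2]/np.linalg.norm(q[:2])*t*K[0,0];return a+[K[0,2],K[1,2]]
def crop(img,x0,y0,x1,y1,f,name):
    cv2.imwrite(name,cv2.resize(img[y0:y1,x0:x1,::-1],None,fx=f,fy=f,interpolation=cv2.INTER_CUBIC))
E
python3 - <<'E'
from h import *
d=r.snapshot("side");crop(d["pixels"],190,240,330,345,5,"pics/rack1.png");crop(d["pixels"],240,150,360,230,6,"pics/stand1.png")
d=r.snapshot("scene");crop(d["pixels"],320,185,480,305,5,"pics/stand2.png")
E
```

```text
(no output)
```

View pics/rack1.png

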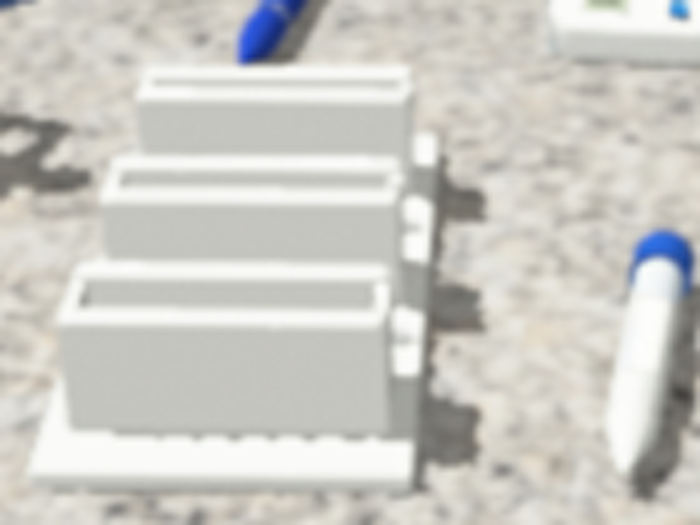

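View pics/stand1.png

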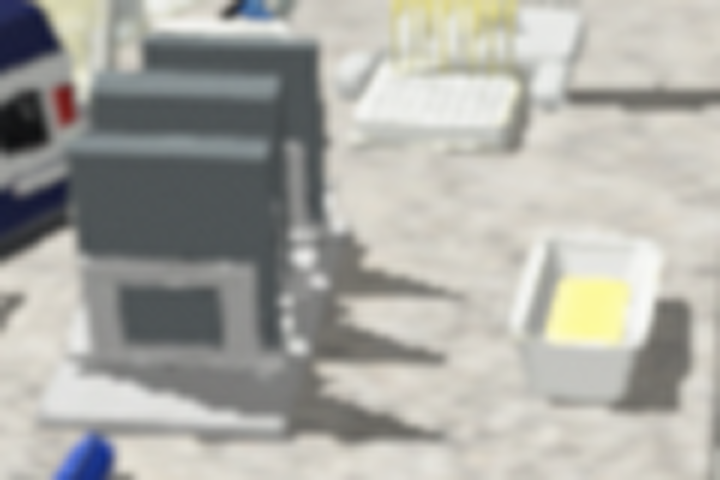

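View pics/stand2.png

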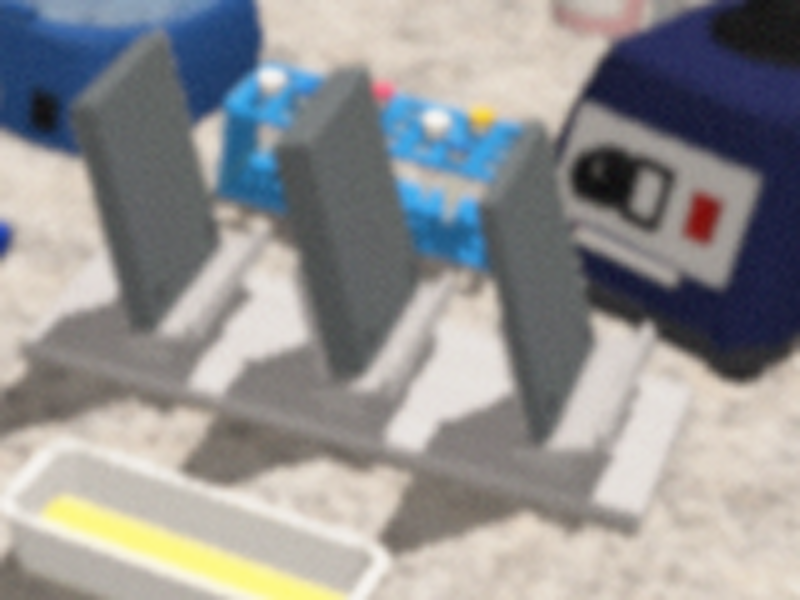

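```bash
python3 - <<'E'
from h import *
np.set_printoptions(precision=4,suppress=True)
d=r.snapshot("side")
f=lambda x,y:(x/5+190,y/5+240)
for n,c in dict(wide=[(85,282),(378,282),(80,308),(386,310)],mid=[(120,172),(392,172),(116,188),(392,188)],nar=[(150,79),(403,79),(148,88),(403,88)]).items():
    P=[onz(d,*f(*p),.0475) for p in c];print(n,np.mean(P,0),np.array(P)[:,:2].tolist())
print("base",onz(d,*f(30,478),0),onz(d,*f(413,488),0))
d=r.snapshot("scene")
f=lambda x,y:(x/5+320,y/5+185)
print("stand base",[onz(d,*f(*p),.003) for p in[(25,350),(635,525),(688,385)]])
for n,c in dict(L=[(98,113),(172,42),(75,105),(155,32)],M=[(308,155),(370,72),(285,138),(345,68)],R=[(500,210),(548,135),(485,200),(530,125)]).items():
    P=np.array([onz(d,*f(*p),z) for p,z in zip(c,(.12,.12,.116,.116))]);e=P[1]-P[0]
    print(n,P.tolist(),"mid -y edge",P[:2].mean(0),"len",np.linalg.norm(e),"yaw",np.degrees(np.arctan2(e[1],e[0])))
E
```

```text
wide [0.4711 0.2884 0.0475] [[0.516229983621055, 0.28952872870434565], [0.4304567900855355, 0.273879113687754], [0.512943312832686, 0.3025341060379329], [0.42490753131511916, 0.28748245038088605]]
mid [0.4827 0.2243 0.0475] [[0.5272966329710014, 0.22738620958881173], [0.44027588053937516, 0.2115681748192374], [0.5252163629447153, 0.23706938471084948], [0.43809374868023876, 0.22122353959914232]]
nar [0.4936 0.1603 0.0475] [[0.538248771451877, 0.16506265693640054], [0.4504093560667213, 0.14915570511428033], [0.5367967725619343, 0.17149735703649083], [0.4489877208464724, 0.15558966857088363]]
base [0.5249 0.3216 0.    ] [0.4136 0.3058 0.    ]
stand base [array([ 0.4658, -0.1055,  0.003 ]), array([ 0.4797, -0.3492,  0.003 ]), array([ 0.5854, -0.3423,  0.003 ])]
L [[0.4635046595545972, -0.13075260918948817, 0.12], [0.536768313330835, -0.1289484398014653, 0.12], [0.47209941701345826, -0.11718245905769392, 0.11599999999999999], [0.5497029821143197, -0.11601284599642286, 0.11599999999999999]] mid -y edge [ 0.5001 -0.1299  0.12  ] len 0.07328586488419932 yaw 1.4106640615084647
M [[0.47449025548739465, -0.21097762404857934, 0.12], [0.5536982945283822, -0.20615901848850554, 0.12], [0.49007367414339986, -0.19623596827181777, 0.11599999999999999], [0.5598378052684477, -0.19402228785048203, 0.11599999999999999]] mid -y edge [ 0.5141 -0.2086  0.12  ] len 0.0793544731458925 yaw 3.4812871673461383
R [[0.4719662888929056, -0.2839329710713743, 0.12], [0.5383790561483196, -0.2814648485783952, 0.12], [0.4836099206694372, -0.27536221987353615, 0.11599999999999999], [0.5507846149876529, -0.2714788529384199, 0.11599999999999999]] mid -y edge [ 0.5052 -0.2827  0.12  ] len 0.06645861331055697 yaw 2.1283250089196093
```

```bash
cat >> h.py <<'E'
from scipy.spatial.transform import Rotation as Ro
np.set_printoptions(precision=4,suppress=True)
def Rt(yaw,tilt):
    # plate frame: yaw about z then lean top over towards +y by tilt ; tool x=-zp, y=xp, z=-yp
    P=(Ro.from_euler('z',yaw,degrees=True)*Ro.from_rotvec([-tilt,0,0])).as_matrix()
    return np.c_[-P[:,2],P[:,0],-P[:,1]]
def rel(R0,p0,R1,p1):
    return Ro.from_matrix(R0.T@R1).as_rotvec(),R0.T@(np.array(p1)-p0)
def go(yaw,tilt,p,ref=None):
    s=r.state() if ref is None else ref
    a,b=rel(np.array(s["tcp_rot"]),np.array(s["position"]),Rt(yaw,tilt),p);print("turn",a,"shift",b)
E
python3 - <<'E'
from h import *
go(3.5,0,[.49,-.2,.27])
d=r.snapshot("side")
print("dome base",onz(d,178,235,0.02),onz(d,215,228,0.02),onz(d,185,238,0))
d=r.snapshot("scene")
print("dome base",onz(d,345,213,0.02),onz(d,308,200,0.02),onz(d,370,205,0.02))
E
```

```text
turn [ 0.2837 -0.0003  0.    ] shift [-0.0388  0.3936 -0.1711]
dome base [0.6731 0.0447 0.02  ] [ 0.6083 -0.0028  0.02  ] [0.6711 0.0172 0.    ]
dome base [ 0.6263 -0.0748  0.02  ] [0.6397 0.0293 0.02  ] [ 0.6956 -0.1078  0.02  ]
```

```bash
python3 -m inch '[[[0.284,0,0],[-0.039,0.3936,-0.171],0],[[0.284,0,0],[-0.039,0.3936,-0.171],0],[[0.284,0,0],[-0.039,0.3936,-0.171],0],[[0.284,0,0],[-0.039,0.3936,-0.171],0],[[0.284,0,0],[-0.039,0.3936,-0.171],0],[[0.284,0,0],[-0.039,0.3936,-0.171],0],[[0.284,0,0],[-0.039,0.3936,-0.171],0],[[0.284,0,0],[-0.039,0.3936,-0.171],0],[[0.284,0,0],[-0.039,0.3936,-0.171],0]]' 60; python3 - <<'E'
from h import *
s=r.state();print(s["position"],s["joint_pos"],s["tcp_rot"])
d=r.snapshot("wrist");cv2.imwrite("pics/w1.png",d["pixels"][:,:,::-1])
E
```

```text
time: 1.58
position: [0.4899, -0.2001, 0.2701]
tcp_rot: [[-0.0, 0.998, 0.061], [-0.0, 0.061, -0.998], [-1.0, -0.0, -0.0]]
contact_force: [-0.2, 0.4, 0.1]
width: 1.001
[ 0.4899 -0.2001  0.2701] [-31.037   15.0395   3.1921  78.1748  -0.0143 145.4394] [[-0.0005  0.9981  0.0615]
 [-0.      0.0615 -0.9981]
 [-1.     -0.0005 -0.    ]]
```

View pics/w1.png

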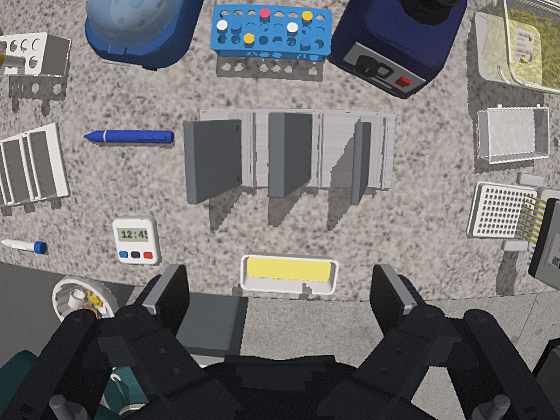

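```bash
python3 - <<'E'
from h import *
i=cv2.imread("pics/w1.png")[:,:,::-1]
crop(i,175,95,405,215,3.4,"pics/w1c.png")
crop(i,0,110,120,260,4,"pics/w1r.png")
E
```

```text
(no output)
```

View pics/w1c.png

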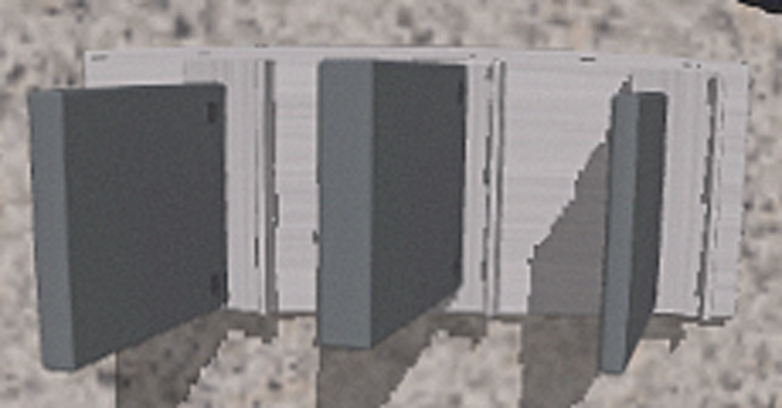

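```bash
python3 - <<'E'
from h import *
s=r.state();d=r.snapshot("wrist")
f=lambda p:(p[0]/3.4+175,p[1]/3.4+95)
for n,c,t in[("L",[(65,90),(74,368),(30,92),(44,369)],.012),("M",[(373,62),(371,347),(320,63),(318,345)],.016),("R",[(637,93),(622,372),(613,97),(602,370)],.008)]:
    P=np.array([wonz(d,s,*f(p),z) for p,z in zip(c,(.12,.12,.12-.343*t,.12-.343*t))])
    e=(P[0]-P[1]+P[2]-P[3])/2
    yaw=np.arctan2(e[1],e[0]);nrm=np.array([-np.sin(yaw),np.cos(yaw),0])
    print(n,"ctr",P.mean(0),"len",np.linalg.norm(e),"yaw",np.degrees(yaw),"t",((P[2:].mean(0)-P[:2].mean(0))@nrm)/np.cos(.35))
E
```

```text
L ctr [ 0.5152 -0.1163  0.1179] len 0.07804475933090839 yaw 2.8642214322852024 t 0.011290668546163347
M ctr [ 0.5259 -0.1968  0.1173] len 0.07749273731302846 yaw 2.995232210260498 t 0.015272194359782535
R ctr [ 0.5235 -0.2722  0.1186] len 0.0770989480203995 yaw 3.4311993808619317 t 0.005958173263785528
```

View pics/w1r.png

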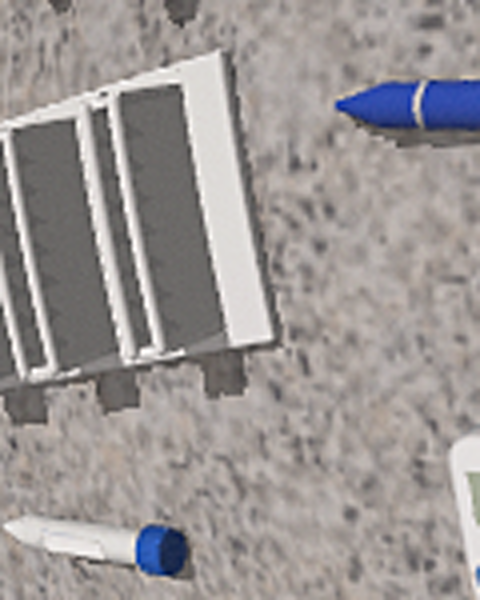

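```bash
cat >> h.py <<'E'
F=np.diag([1,-1,-1])
def gof(yaw,tilt,p):
    s=r.state()
    a,b=rel(np.array(s["tcp_rot"]),np.array(s["position"]),Rt(yaw,tilt)@F,p);print("turn",a,"shift",b)
def axis(yaw,tilt): return -Rt(yaw,tilt)[:,0]
E
python3 - <<'E'
from h import *
gof(3.2,.35,np.array([.5152,-.1163,.1179])+.07*axis(3.2,.35))
E
```

```text
turn [-3.09    0.0006 -0.5463] shift [ 0.0866  0.0309 -0.1069]
```

```bash
python3 -m inch '[[[-1.6,0,0],[0,0.03,-0.1],100],[[-1.6,0,0],[0,0.03,-0.1],100],[[-1.6,0,0],[0,0.03,-0.1],100],[[-1.6,0,0],[0,0.03,-0.1],100],[[-1.6,0,0],[0,0.03,-0.1],100],[[-1.6,0,0],[0,0.03,-0.1],100],[[-1.6,0,0],[0,0.03,-0.1],100],[[-1.6,0,0],[0,0.03,-0.1],100],[[-1.6,0,0],[0,0.03,-0.1],100]]'; python3 - <<'E'
from h import *
print(r.state()["joint_pos"])
gof(3.2,.35,np.array([.5152,-.1163,.1179])+.07*axis(3.2,.35))
E
```

```text
time: 2.8
position: [0.5133, -0.0997, 0.2703]
tcp_rot: [[-0.0, -0.092, 0.996], [-0.0, 0.996, 0.092], [-1.0, -0.0, -0.0]]
contact_force: [-0.3, 0.7, 0.4]
width: 0.605
[-19.9222  14.3848   2.3153  77.9305  -0.0038  64.7809]
turn [-1.5172  0.2782 -0.2682] shift [0.0867 0.0073 0.0012]
```

```bash
python3 -m inch '[[[-1.517,0.278,-0.268],[0.0867,0.0073,0.0012],100],[[-1.517,0.278,-0.268],[0.0867,0.0073,0.0012],100],[[-1.517,0.278,-0.268],[0.0867,0.0073,0.0012],100],[[-1.517,0.278,-0.268],[0.0867,0.0073,0.0012],100],[[-1.517,0.278,-0.268],[0.0867,0.0073,0.0012],100],[[-1.517,0.278,-0.268],[0.0867,0.0073,0.0012],100],[[-1.517,0.278,-0.268],[0.0867,0.0073,0.0012],100],[[-1.517,0.278,-0.268],[0.0867,0.0073,0.0012],100],[[-1.517,0.278,-0.268],[0.0867,0.0073,0.0012],100],[[-1.517,0.278,-0.268],[0.0867,0.0073,0.0012],100]]'; python3 - <<'E'
from h import *
s=r.state();print(s["position"],s["joint_pos"],s["tcp_rot"])
d=r.snapshot("wrist");cv2.imwrite("pics/w2.png",d["pixels"][:,:,::-1])
E
```

```text
time: 4.05
position: [0.5138, -0.092, 0.1837]
tcp_rot: [[0.018, -0.999, -0.048], [-0.342, -0.051, 0.938], [-0.939, -0.0, -0.343]]
contact_force: [-0.0, -0.2, -1.3]
width: 0.607
[ 0.5138 -0.092   0.1837] [ -8.5387  14.2655 -14.3045  57.2731 -19.6142 -12.1885] [[ 0.0177 -0.9987 -0.048 ]
 [-0.3421 -0.0512  0.9383]
 [-0.9395 -0.0002 -0.3426]]
```

View pics/w2.png

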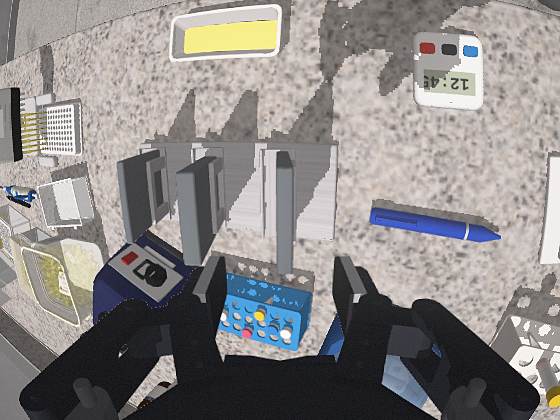

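```bash
python3 - <<'E'
from h import *
i=cv2.imread("pics/w2.png")[:,:,::-1]
crop(i,110,135,310,285,4,"pics/w2c.png")
E
```

```text
(no output)
```

View pics/w2c.png

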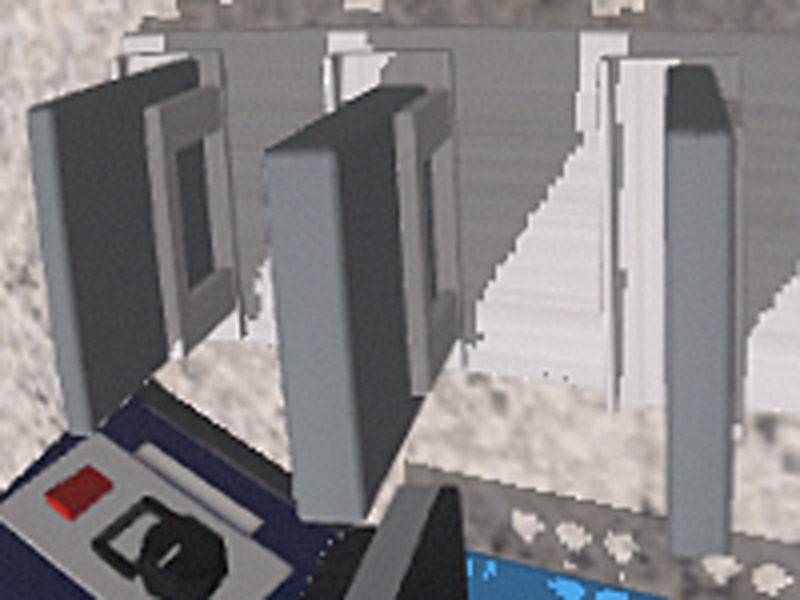

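```bash
cat >> h.py <<'E'
def tray(d,u,v):
    return wray(d,{"position":[0,0,0],"tcp_rot":np.eye(3)},u,v)
def tonx(d,u,v,x):
    c,q=tray(d,u,v);return c+q*(x-c[0])/q[0]
E
python3 - <<'E'
from h import *
d=r.snapshot("wrist")
f=lambda p:(p[0]/4+110,p[1]/4+135)
for x in(.06,.065,.07,.075):
    P=np.array([tonx(d,*f(p),x) for p in[(667,132),(733,132),(670,553),(728,553)]])
    print(x,P.mean(0),"len",abs(P[2:,1].mean()-P[:2,1].mean()),"t",P[[1,3],2].mean()-P[[0,2],2].mean(),"ends z",P[:2,2].mean(),P[2:,2].mean())
E
```

```text
0.06 [0.06   0.0039 0.0029] len 0.07387416040273125 t 0.01028239794890552 ends z 0.0027717722950247143 0.0030366929697121297
0.065 [0.065  0.0022 0.003 ] len 0.0756950531641501 t 0.010535844402890505 ends z 0.0028570594101171927 0.003128510001845407
0.07 [0.07   0.0005 0.0031] len 0.07751594592556896 t 0.010789290856875487 ends z 0.002942346525209671 0.0032203270339786847
0.075 [ 0.075  -0.0012  0.0032] len 0.07933683868698782 t 0.011042737310860471 ends z 0.0030276336403021495 0.003312144066111961
```

```bash
python3 -m inch '[[[0,0,0],[0.04,0,0.003],100],[[0,0,0],[0.075,0,0.003],100],[[0,0,0],[0.1,0,0.003],100],[[0,0,0],[0.11,0,0.003],100],[[0,0,0],[0.11,0,0.003],255],[[0,0,0],[0.11,0,0.003],255],[[0,0,0],[0.11,0,0.003],255],[[0,0,0],[0.11,0,0.003],255],[[0,0,0],[0.11,0,0.003],255],[[0,0,0],[0.11,0,0.003],255]]' 50; python3 - <<'E'
from h import *
s=r.state();print(s["position"],s["width"],s["contact_force"])
d=r.snapshot("wrist");cv2.imwrite("pics/w3.png",d["pixels"][:,:,::-1])
E
```

```text
time: 5.4
position: [0.517, -0.1261, 0.0802]
tcp_rot: [[0.02, -0.999, -0.05], [-0.343, -0.053, 0.938], [-0.939, -0.002, -0.344]]
contact_force: [0.4, -0.4, 6.9]
width: 0.135
[ 0.517  -0.1261  0.0802] 0.13480189768989229 [ 0.4155 -0.3865  6.8509]
```

View pics/w3.png

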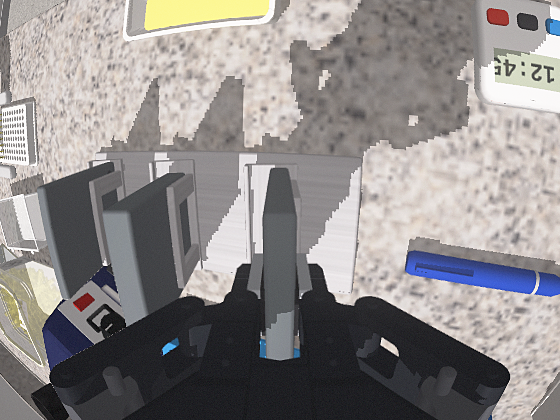

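```bash
python3 - <<'E'
from h import *
i=cv2.imread("pics/w3.png")[:,:,::-1]
crop(i,230,150,340,375,2.6,"pics/w3c.png")
E
```

```text
(no output)
```

View pics/w3c.png

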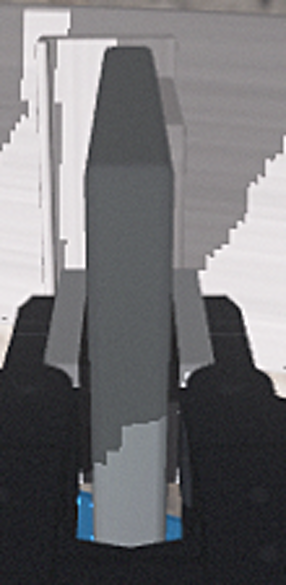

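```bash
python3 -m inch '[[[0,0,0],[-0.02,0,0],255],[[0,0,0],[-0.06,0,0],255],[[0,0,0],[-0.1,0,0],255],[[0,0,0],[-0.1,0,0],255]]'; python3 - <<'E'
from h import *
s=r.state();print(s["width"],s["contact_force"])
# rack frame est: middle slot (0.4827,0.2243), yaw 10.2 ; view pose
gof(10.2,0,[.4827,.2243,.20])
E
```

```text
time: 5.95
position: [0.5159, -0.091, 0.1759]
tcp_rot: [[0.023, -0.999, -0.049], [-0.342, -0.054, 0.938], [-0.939, -0.005, -0.343]]
contact_force: [-0.2, -0.4, -2.4]
width: 0.129
0.12883910179240837 [-0.1855 -0.3577 -2.4345]
turn [-0.1232 -0.3502 -0.0171] shift [-0.1314  0.0159  0.2891]
```

```bash
python3 -m inch '[[[-0.123,-0.35,-0.017],[-0.131,0.016,0.289],255],[[-0.123,-0.35,-0.017],[-0.131,0.016,0.289],255],[[-0.123,-0.35,-0.017],[-0.131,0.016,0.289],255],[[-0.123,-0.35,-0.017],[-0.131,0.016,0.289],255],[[-0.123,-0.35,-0.017],[-0.131,0.016,0.289],255],[[-0.123,-0.35,-0.017],[-0.131,0.016,0.289],255],[[-0.123,-0.35,-0.017],[-0.131,0.016,0.289],255],[[-0.123,-0.35,-0.017],[-0.131,0.016,0.289],255]]'; python3 - <<'E'
from h import *
s=r.state();print(s["position"],s["joint_pos"],s["tcp_rot"],s["width"])
d=r.snapshot("wrist");cv2.imwrite("pics/w4.png",d["pixels"][:,:,::-1])
d=r.snapshot("side");crop(d["pixels"],160,130,360,345,2.7,"pics/s4.png")
E
```

```text
time: 6.95
position: [0.4818, 0.2222, 0.1968]
tcp_rot: [[-0.005, -0.985, -0.174], [-0.0, -0.174, 0.985], [-1.0, 0.005, 0.001]]
contact_force: [-0.6, 0.4, -0.7]
width: 0.134
[0.4818 0.2222 0.1968] [15.9138 16.5522 -6.0635 67.6727  0.077   5.8733] [[-0.0052 -0.9847 -0.1743]
 [-0.0001 -0.1743  0.9847]
 [-1.      0.0051  0.0008]] 0.13401302225468217
```

View pics/w4.png

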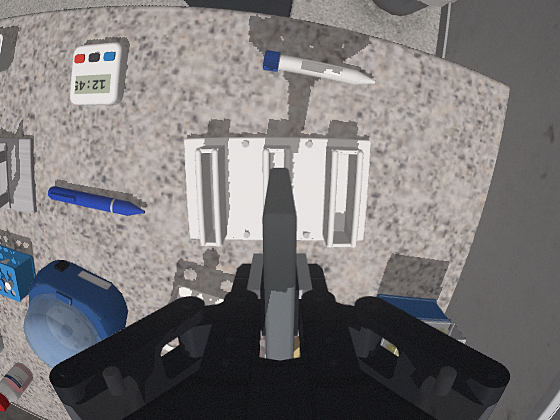

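View pics/s4.png

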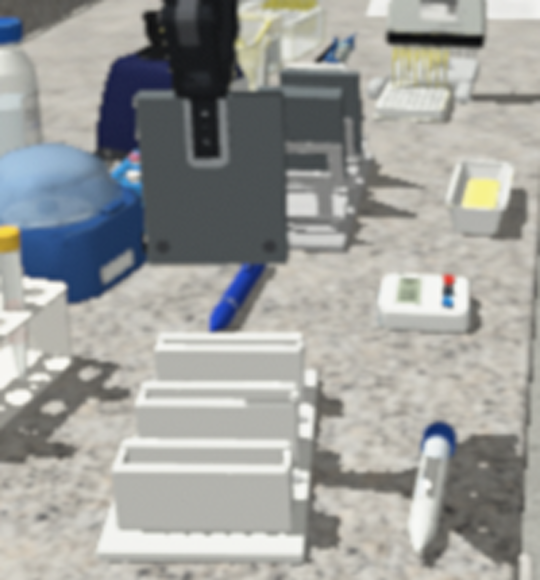

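```bash
python3 - <<'E'
from h import *
i=cv2.imread("pics/w4.png")[:,:,::-1]
crop(i,178,125,378,265,4,"pics/w4c.png")
E
```

```text
(no output)
```

View pics/w4c.png

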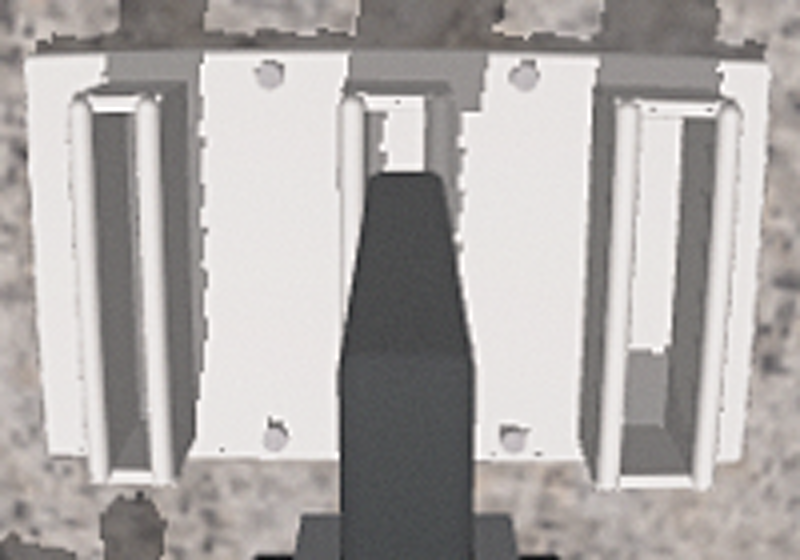

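```bash
python3 - <<'E'
from h import *
s=r.state();d=r.snapshot("wrist")
f=lambda p:(p[0]/4+178,p[1]/4+125)
W=lambda p,z:wonz(d,s,*f(p),z)
B=np.array([W(p,.008) for p in[(26,55),(770,60),(745,460),(50,458)]])
print("base",B.mean(0),B[:,:2].tolist())
for n,a,b in[("nar",(114,100),(130,475)),("wide",(677,105),(655,483))]:
    A=W(a,.048);C=W(b,.048);e=C-A;print(n,"mid",(A+C)/2,"len",np.linalg.norm(e),"yaw",np.degrees(np.arctan2(e[1],e[0])))
A=W((425,100),.048);print("mid slot near end right part",A, W((348,100),.048),W((438,100),.048))
for x in(-.036,-.04,-.044):print("top near",x,tonx(d,*f((345,358)),x),tonx(d,*f((472,358)),x))
for x in(.056,.06,.064):print("bot near",x,tonx(d,*f((367,173)),x),tonx(d,*f((442,173)),x))
E
```

```text
base [0.4856 0.2202 0.008 ] [[0.4467614589546221, 0.11484688669753479], [0.41435736858718736, 0.3063242812775935], [0.5238532914009157, 0.32612878330075235], [0.5574264997481717, 0.13343775480175252]]
nar mid [0.495  0.1558 0.048 ] len 0.09178095989182222 yaw 9.228835294141835
wide mid [0.4742 0.283  0.048 ] len 0.09254614392835223 yaw 9.761053056549121
mid slot near end right part [0.4383 0.2184 0.048 ] [0.4413 0.2014 0.048 ] [0.4377 0.2213 0.048 ]
top near -0.036 [-0.036   0.0403 -0.0058] [-0.036   0.0403  0.0052]
top near -0.04 [-0.04    0.0415 -0.0056] [-0.04    0.0415  0.005 ]
top near -0.044 [-0.044   0.0428 -0.0054] [-0.044   0.0428  0.0048]
bot near 0.056 [ 0.056   0.0414 -0.0066] [0.056  0.0414 0.005 ]
bot near 0.06 [ 0.06    0.0408 -0.0067] [0.06   0.0408 0.0052]
bot near 0.064 [ 0.064   0.0401 -0.0068] [0.064  0.0401 0.0053]
```

```bash
python3 - <<'E'
from h import *
gof(9.7,0,[.4860,.2198,.120])
E
```

```text
turn [ 0.0057  0.0009 -0.0047] shift [ 0.0771 -0.0039 -0.0033]
```

```bash
python3 -m inch '[[[0.006,0,-0.005],[0.04,-0.004,-0.003],255],[[0.006,0,-0.005],[0.07,-0.004,-0.003],255],[[0.006,0,-0.005],[0.077,-0.004,-0.003],255],[[0.006,0,-0.005],[0.077,-0.004,-0.003],255]]'; python3 - <<'E'
from h import *
s=r.state();print(s["position"],s["tcp_rot"][1])
d=r.snapshot("wrist");crop(d["pixels"],178,60,378,260,3,"pics/w5.png")
d=r.snapshot("side");crop(d["pixels"],180,200,320,345,4,"pics/s5.png")
E
```

```text
time: 7.6
position: [0.4861, 0.2208, 0.1207]
tcp_rot: [[0.0, -0.986, -0.169], [0.001, -0.169, 0.986], [-1.0, -0.001, 0.001]]
contact_force: [0.8, 0.6, -1.2]
width: 0.133
[0.4861 0.2208 0.1207] [ 0.0011 -0.1693  0.9856]
```

View pics/w5.png

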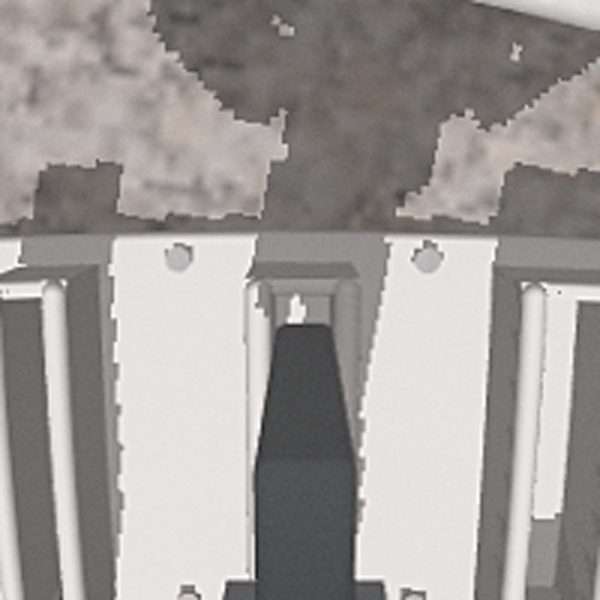

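View pics/s5.png

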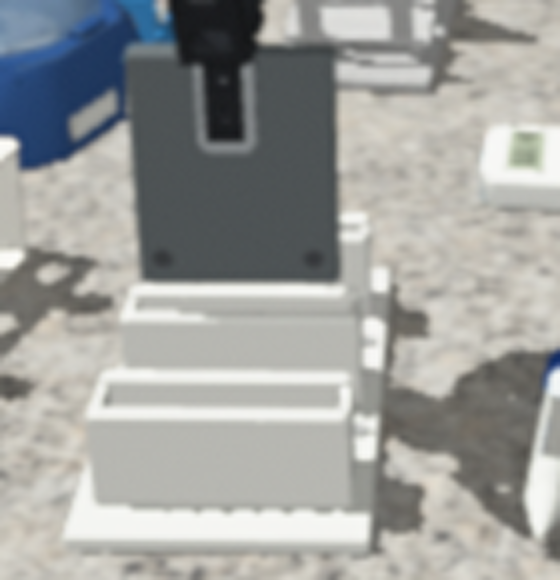

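```bash
python3 - <<'E'
from h import *
s=r.state();d=r.snapshot("wrist")
f=lambda p:(p[0]/3+178,p[1]/3+60)
x=s["position"][2]-.048
print("slot end outer/inner",tonx(d,*f((304,277)),x),tonx(d,*f((304,294)),x))
print("fin centres",tonx(d,*f((260,290)),x),tonx(d,*f((347,290)),x))
print("plate bot",tonx(d,*f((280,325)),.06),tonx(d,*f((330,325)),.06))
E
```

```text
slot end outer/inner [ 0.0734  0.0494 -0.0006] [ 0.0734  0.0456 -0.0006]
fin centres [ 0.0734  0.0465 -0.0104] [0.0734 0.0465 0.0089]
plate bot [ 0.06    0.0407 -0.0057] [0.06   0.0407 0.0048]
```

```bash
python3 -m inch '[[[0,0,0],[0.015,0,0],255],[[0,0,0],[0.025,0,0],255],[[0,0,0],[0.035,0,0],255],[[0,0,0],[0.045,0,0],255],[[0,0,0],[0.045,0,0],255]]'
```

```text
time: 8.38
position: [0.4854, 0.221, 0.0745]
tcp_rot: [[-0.001, -0.985, -0.17], [0.001, -0.17, 0.985], [-1.0, 0.001, 0.001]]
contact_force: [0.6, -1.1, -1.7]
width: 0.132
```

```bash
python3 -m inch '[[[0,0,0],[0.004,0,0],255],[[0,0,0],[0.004,0,0],255]]'; python3 -m inch '[[[0,0,0],[0.002,0,0],255],[[0,0,0],[0.002,0,0],255]]'
```

```text
time: 8.62
position: [0.4859, 0.2211, 0.0712]
tcp_rot: [[0.0, -0.985, -0.17], [0.001, -0.17, 0.985], [-1.0, -0.001, 0.001]]
contact_force: [1.5, -3.2, -1.6]
width: 0.134
time: 8.88
position: [0.4862, 0.2212, 0.0701]
tcp_rot: [[0.002, -0.985, -0.17], [0.001, -0.17, 0.985], [-1.0, -0.002, 0.001]]
contact_force: [-2.8, -4.0, 12.2]
width: 0.139
```

```bash
python3 -m inch '[[[0,0,0],[-0.001,0,0],100],[[0,0,0],[-0.001,0,0],100],[[0,0,0],[-0.001,0,0],100],[[0,0,0],[-0.03,0,0],100],[[0,0,0],[-0.08,0,0],100],[[0,0,0],[-0.12,0,0],100]]'; python3 - <<'E'
from h import *
gof(3.2,.35,np.array([.527,-.193,.117])+.07*axis(3.2,.35))
print(.07*axis(3.2,.35))
d=r.snapshot("wrist");crop(d["pixels"],178,60,378,260,3,"pics/w6.png")
d=r.snapshot("side");crop(d["pixels"],180,200,320,345,4,"pics/s6.png")
E
```

```text
time: 9.62
position: [0.4858, 0.2211, 0.1909]
tcp_rot: [[0.001, -0.985, -0.17], [0.001, -0.17, 0.985], [-1.0, -0.001, 0.001]]
contact_force: [1.8, -0.2, -0.5]
width: 0.609
turn [0.1136 0.3509 0.021 ] shift [ 0.0076  0.027  -0.3913]
[-0.0013  0.024   0.0658]
```

View pics/s6.png

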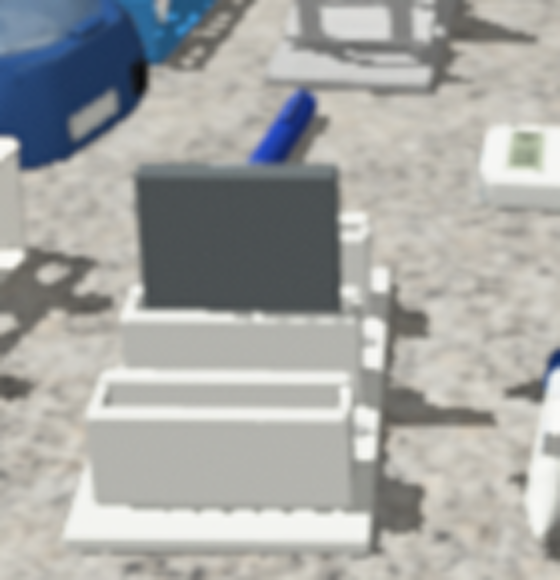

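```bash
python3 -m inch '[[[0.114,0.351,0.021],[0.007,0.027,-0.391],100],[[0.114,0.351,0.021],[0.007,0.027,-0.391],100],[[0.114,0.351,0.021],[0.007,0.027,-0.391],100],[[0.114,0.351,0.021],[0.007,0.027,-0.391],100],[[0.114,0.351,0.021],[0.007,0.027,-0.391],100],[[0.114,0.351,0.021],[0.007,0.027,-0.391],100],[[0.114,0.351,0.021],[0.007,0.027,-0.391],100],[[0.114,0.351,0.021],[0.007,0.027,-0.391],100],[[0.114,0.351,0.021],[0.007,0.027,-0.391],100]]'; python3 - <<'E'
from h import *
s=r.state();print(s["position"],s["joint_pos"],s["tcp_rot"])
d=r.snapshot("wrist");cv2.imwrite("pics/w7.png",d["pixels"][:,:,::-1])
crop(d["pixels"],180,135,380,285,4,"pics/w7c.png")
E
```

```text
time: 10.85
position: [0.5255, -0.1675, 0.1815]
tcp_rot: [[0.018, -0.998, -0.053], [-0.342, -0.056, 0.938], [-0.939, 0.001, -0.343]]
contact_force: [0.9, 0.9, 0.4]
width: 0.608
[ 0.5255 -0.1675  0.1815] [-16.5451  15.2444 -13.3951  54.3758 -18.8324 -20.9498] [[ 0.0184 -0.9984 -0.0534]
 [-0.3422 -0.0564  0.9379]
 [-0.9394  0.001  -0.3427]]
```

View pics/w7c.png

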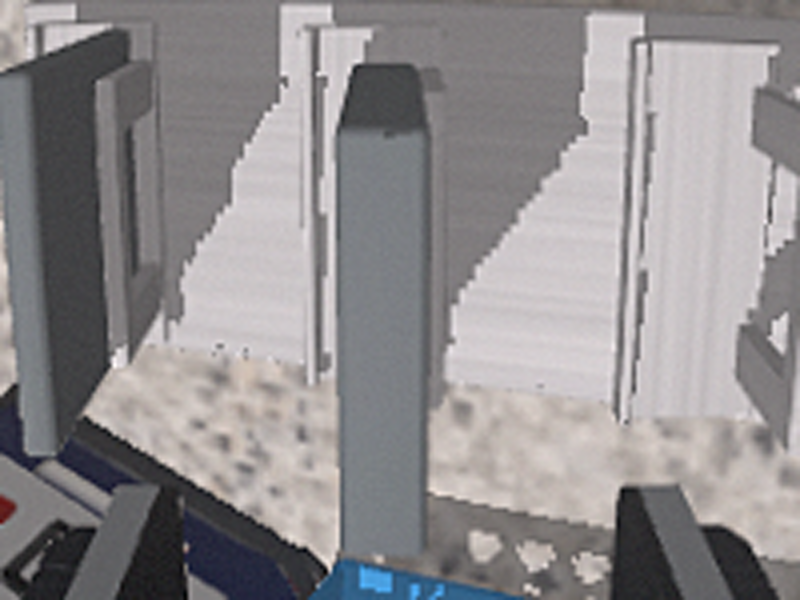

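```bash
python3 - <<'E'
from h import *
s=r.state();d=r.snapshot("wrist")
f=lambda p:(p[0]/4+180,p[1]/4+135)
for x in(.065,.07,.075):
    P=np.array([tonx(d,*f(p),x) for p in[(336,132),(429,132),(340,555),(426,555)]])
    print(x,P.mean(0),"len",P[0,1]-P[2,1],"t",P[[1,3],2].mean()-P[[0,2],2].mean(),"ends z",P[:2,2].mean(),P[2:,2].mean())
g=lambda a:np.array(s["position"])+np.array(s["tcp_rot"])@a
x=.073
print("R top",g(np.mean([tonx(d,*f(p),x+.027) for p in[(0,80),(38,75),(22,452),(60,452)]],0)))
E
```

```text
0.065 [ 0.065   0.002  -0.0033] len 0.07613931408476741 t 0.015236213705036344 ends z -0.003199612925084029 -0.0033372409237541665
0.07 [ 0.07    0.0003 -0.0033] len 0.07797089419139383 t 0.015602730612338462 ends z -0.003260063320397629 -0.003401002048977921
0.075 [ 0.075  -0.0015 -0.0034] len 0.07980247429802026 t 0.015969247519640576 ends z -0.003320513715711229 -0.0034647631742016753
R top [ 0.5244 -0.2718  0.1132]
```

```bash
python3 -m inch '[[[0,0,0],[0.04,0,-0.003],100],[[0,0,0],[0.075,0,-0.003],100],[[0,0,0],[0.1,0,-0.003],100],[[0,0,0],[0.111,0,-0.003],100],[[0,0,0],[0.111,0,-0.003],255],[[0,0,0],[0.111,0,-0.003],255],[[0,0,0],[0.111,0,-0.003],255],[[0,0,0],[0.111,0,-0.003],255],[[0,0,0],[0.111,0,-0.003],255]]' 50
python3 -m inch '[[[0,0,0],[-0.02,0,0],255],[[0,0,0],[-0.06,0,0],255],[[0,0,0],[-0.1,0,0],255],[[0,0,0],[-0.11,0,0],255]]'; python3 - <<'E'
from h import *
s=r.state();print(s["width"]*85)
gof(9.75,0,[.475,.285,.22])
d=r.snapshot("wrist");crop(d["pixels"],180,135,380,285,4,"pics/w8c.png")
E
```

```text
time: 12.08
position: [0.5285, -0.2095, 0.0796]
tcp_rot: [[0.02, -0.998, -0.052], [-0.343, -0.056, 0.938], [-0.939, -0.001, -0.344]]
contact_force: [-0.6, 4.7, 6.8]
width: 0.183
time: 12.58
position: [0.5267, -0.1716, 0.1844]
tcp_rot: [[0.022, -0.998, -0.052], [-0.344, -0.056, 0.937], [-0.939, -0.003, -0.344]]
contact_force: [0.7, -0.2, -1.1]
width: 0.178
15.09090564632069
turn [-0.1134 -0.3514 -0.017 ] shift [-0.1915  0.0259  0.4184]
```

View pics/w8c.png

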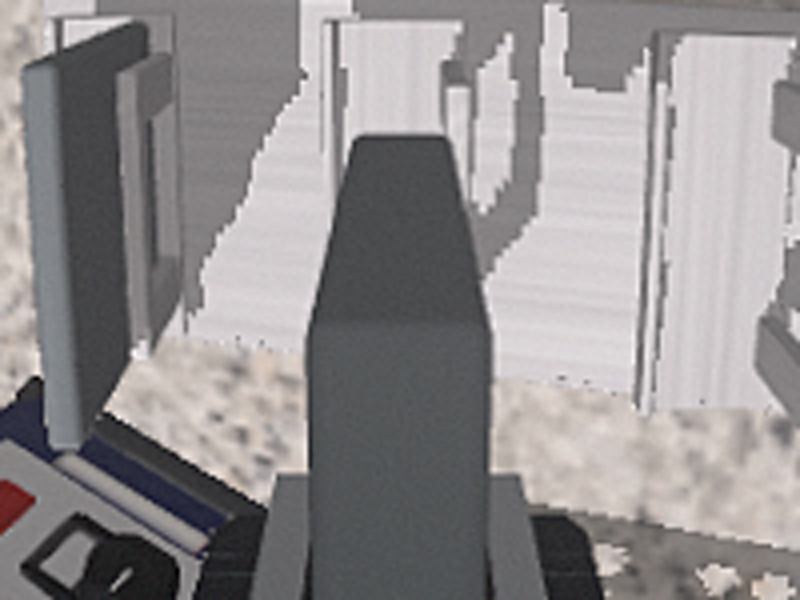

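```bash
python3 -m inch '[[[-0.113,-0.351,-0.017],[-0.1915,0.026,0.418],255],[[-0.113,-0.351,-0.017],[-0.1915,0.026,0.418],255],[[-0.113,-0.351,-0.017],[-0.1915,0.026,0.418],255],[[-0.113,-0.351,-0.017],[-0.1915,0.026,0.418],255],[[-0.113,-0.351,-0.017],[-0.1915,0.026,0.418],255],[[-0.113,-0.351,-0.017],[-0.1915,0.026,0.418],255],[[-0.113,-0.351,-0.017],[-0.1915,0.026,0.418],255],[[-0.113,-0.351,-0.017],[-0.1915,0.026,0.418],255],[[-0.113,-0.351,-0.017],[-0.1915,0.026,0.418],255],[[-0.113,-0.351,-0.017],[-0.1915,0.026,0.418],255]]'; python3 - <<'E'
from h import *
s=r.state()
gof(9.75,0,[.475,.285,.125])
d=r.snapshot("wrist");crop(d["pixels"],180,95,380,245,4,"pics/w9c.png")
f=lambda p:(p[0]/4+180,p[1]/4+135)
print(tonx(d,*f((355,137)),.06),tonx(d,*f((446,137)),.06),tonx(d,*f((308,327)),-.04),tonx(d,*f((492,327)),-.04))
E
```

```text
time: 13.88
position: [0.4745, 0.2833, 0.2174]
tcp_rot: [[-0.005, -0.986, -0.168], [-0.0, -0.168, 0.986], [-1.0, 0.005, 0.001]]
contact_force: [-0.1, -0.2, -0.1]
width: 0.184
turn [-0.0017  0.0007 -0.0045] shift [ 0.0924 -0.0012  0.0015]
[ 0.06    0.0401 -0.0073] [0.06   0.0401 0.0071] [-0.04    0.0407 -0.008 ] [-0.04    0.0407  0.0073]
```

View pics/w9c.png

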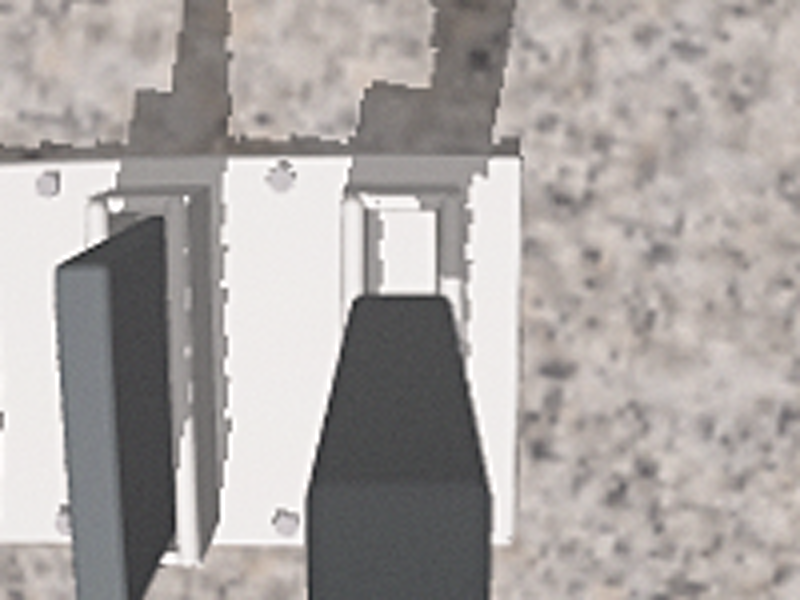

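```bash
python3 -m inch '[[[-0.002,0,-0.0045],[0.05,-0.0005,0.0015],255],[[-0.002,0,-0.0045],[0.085,-0.0005,0.0015],255],[[-0.002,0,-0.0045],[0.095,-0.0005,0.0015],255],[[-0.002,0,-0.0045],[0.095,-0.0005,0.0015],255]]'; python3 - <<'E'
from h import *
d=r.snapshot("wrist");crop(d["pixels"],180,95,380,245,4,"pics/w10c.png")
E
```

```text
time: 14.42
position: [0.4747, 0.2852, 0.1236]
tcp_rot: [[0.001, -0.986, -0.169], [0.001, -0.169, 0.986], [-1.0, -0.001, 0.001]]
contact_force: [-0.2, -0.1, -1.0]
width: 0.183
```

View pics/w10c.png

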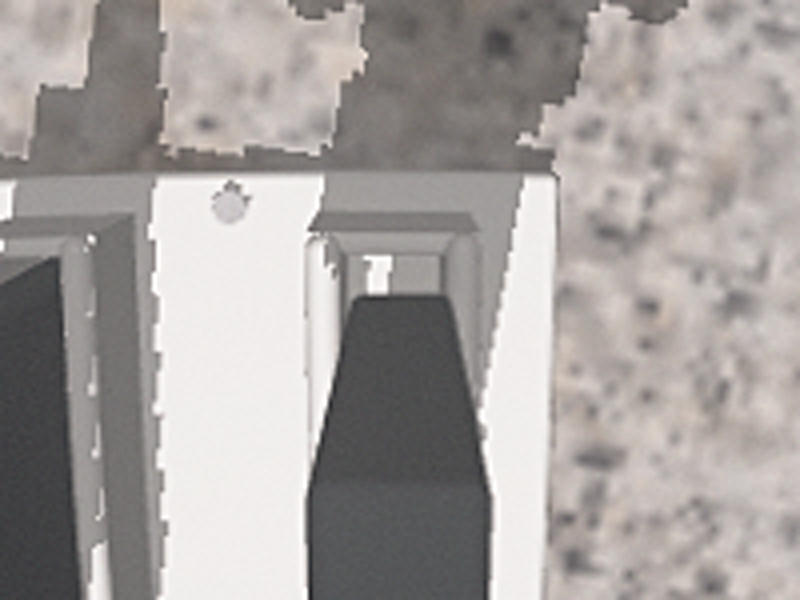

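```bash
python3 - <<'E'
from h import *
s=r.state();d=r.snapshot("wrist")
f=lambda p:(p[0]/4+180,p[1]/4+95)
x=s["position"][2]-.048
print("slot end inner",tonx(d,*f((394,252)),x))
print("fin outer",tonx(d,*f((307,245)),x),tonx(d,*f((480,245)),x))
print("plate bot",tonx(d,*f((357,297)),.06),tonx(d,*f((446,297)),.06))
E
python3 -m inch '[[[0,0,0],[0.005,0,-0.001],255],[[0,0,0],[0.02,0,-0.001],255],[[0,0,0],[0.03,0,-0.001],255],[[0,0,0],[0.04,0,-0.001],255],[[0,0,0],[0.048,0,-0.001],255],[[0,0,0],[0.048,0,-0.001],255]]'
```

```text
slot end inner [ 0.0763  0.0452 -0.0012]
fin outer [ 0.0763  0.0464 -0.016 ] [0.0763 0.0464 0.0134]
plate bot [ 0.06    0.0401 -0.007 ] [0.06   0.0401 0.0071]
time: 15.28
position: [0.4743, 0.2847, 0.0747]
tcp_rot: [[0.0, -0.985, -0.17], [0.001, -0.17, 0.985], [-1.0, -0.0, 0.001]]
contact_force: [0.1, -2.6, -2.0]
width: 0.179
```

```bash
python3 -m inch '[[[0,0,0],[0.004,0,0],255],[[0,0,0],[0.004,0,0],255]]'; python3 -m inch '[[[0,0,0],[0.002,0,0],255],[[0,0,0],[0.002,0,0],255]]'
```

```text
time: 15.52
position: [0.4747, 0.2848, 0.0712]
tcp_rot: [[0.001, -0.985, -0.17], [0.001, -0.17, 0.985], [-1.0, -0.001, 0.001]]
contact_force: [0.7, -3.1, -2.4]
width: 0.181
time: 15.78
position: [0.4748, 0.2849, 0.0693]
tcp_rot: [[0.001, -0.985, -0.17], [0.001, -0.17, 0.985], [-1.0, -0.001, 0.001]]
contact_force: [1.7, -4.2, -2.6]
width: 0.182
```

```bash
python3 -m inch '[[[0,0,0],[0.0015,0,0],255],[[0,0,0],[0.0015,0,0],255]]'
```

```text
time: 16.02
position: [0.4748, 0.2849, 0.0681]
tcp_rot: [[0.002, -0.985, -0.17], [0.001, -0.17, 0.985], [-1.0, -0.002, 0.001]]
contact_force: [0.1, -4.6, 4.9]
width: 0.184
```

```bash
python3 -m inch '[[[0,0,0],[-0.001,0,0],110],[[0,0,0],[-0.001,0,0],110],[[0,0,0],[-0.001,0,0],110],[[0,0,0],[-0.03,0,0],110],[[0,0,0],[-0.08,0,0],110],[[0,0,0],[-0.13,0,0],100]]'; python3 - <<'E'
from h import *
gof(3.2,.35,np.array([.5245,-.269,.118])+.07*axis(3.2,.35))
d=r.snapshot("side");crop(d["pixels"],180,200,320,345,4,"pics/s11.png")
E
```

```text
time: 16.77
position: [0.4742, 0.2848, 0.1992]
tcp_rot: [[0.001, -0.985, -0.17], [0.002, -0.17, 0.985], [-1.0, -0.001, 0.001]]
contact_force: [0.7, 0.5, 0.8]
width: 0.609
turn [0.114  0.3511 0.0209] shift [ 0.0146  0.042  -0.5304]
```

View pics/s11.png

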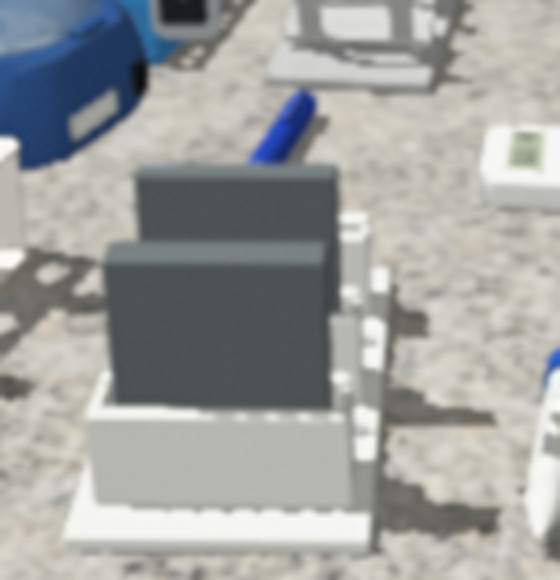

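Wide-slot plate is seated. On to the third.

```bash
python3 -m inch '[[[0.114,0.351,0.021],[0.0146,0.042,-0.53],100],[[0.114,0.351,0.021],[0.0146,0.042,-0.53],100],[[0.114,0.351,0.021],[0.0146,0.042,-0.53],100],[[0.114,0.351,0.021],[0.0146,0.042,-0.53],100],[[0.114,0.351,0.021],[0.0146,0.042,-0.53],100],[[0.114,0.351,0.021],[0.0146,0.042,-0.53],100],[[0.114,0.351,0.021],[0.0146,0.042,-0.53],100],[[0.114,0.351,0.021],[0.0146,0.042,-0.53],100],[[0.114,0.351,0.021],[0.0146,0.042,-0.53],100],[[0.114,0.351,0.021],[0.0146,0.042,-0.53],100],[[0.114,0.351,0.021],[0.0146,0.042,-0.53],100],[[0.114,0.351,0.021],[0.0146,0.042,-0.53],100]]'; python3 - <<'E'
from h import *
s=r.state();print(s["position"],s["joint_pos"])
d=r.snapshot("wrist")
crop(d["pixels"],180,135,380,285,4,"pics/w12c.png")
E
```

```text
time: 18.32
position: [0.5234, -0.2436, 0.1825]
tcp_rot: [[0.02, -0.998, -0.053], [-0.342, -0.057, 0.938], [-0.939, -0.0, -0.343]]
contact_force: [0.4, -0.7, 0.0]
width: 0.606
[ 0.5234 -0.2436  0.1825] [-24.4176  15.8701 -12.4687  52.0232 -17.6616 -29.1773]
```

View pics/w12c.png

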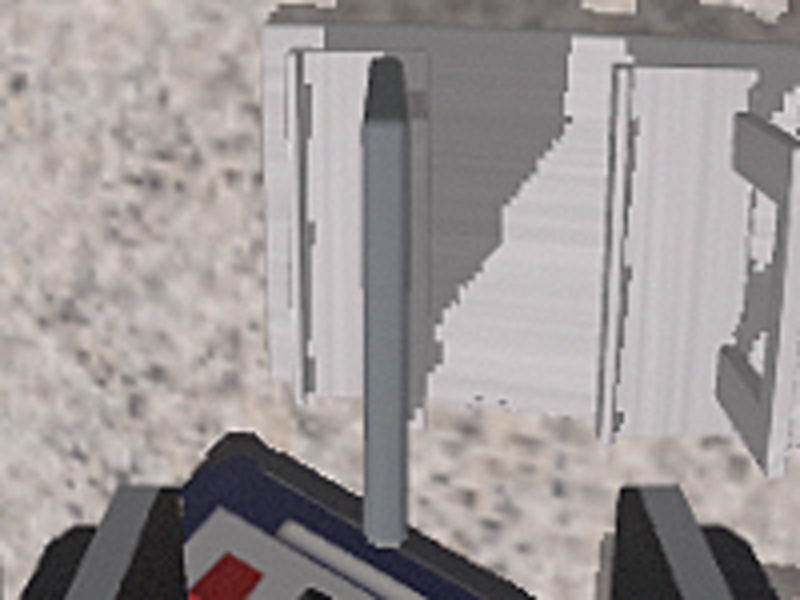

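```bash
python3 - <<'E'
from h import *
s=r.state();d=r.snapshot("wrist")
f=lambda p:(p[0]/4+180,p[1]/4+135)
for x in(.065,.07,.075):
    P=np.array([tonx(d,*f(p),x) for p in[(362,123),(408,123),(364,547),(406,547)]])
    print(x,P.mean(0),"len",P[0,1]-P[2,1],"t",P[[1,3],2].mean()-P[[0,2],2].mean(),"ends z",P[:2,2].mean(),P[2:,2].mean())
for z in(0.03,.06,.1,.13,.16):print(z,wonz(d,s,*f((235,435)),z),wonz(d,s,*f((370,500)),z))
cv2.imwrite("pics/sc12.png",r.snapshot("scene")["pixels"][:,:,::-1]);crop(r.snapshot("scene")["pixels"],360,100,560,300,3,"pics/sc12.png")
E
```

```text
0.065 [ 0.065   0.0036 -0.0029] len 0.07594691419528782 t 0.00746941246320173 ends z -0.0027914538780369215 -0.0029700179326081037
0.07 [ 0.07    0.0019 -0.0029] len 0.07777386334724595 t 0.0076490937170072834 ends z -0.002842083662697793 -0.0030249431840634546
0.075 [ 0.075   0.0002 -0.003 ] len 0.0796008124992041 t 0.007828774970812835 ends z -0.002892713447358663 -0.0030798684355188045
0.03 [ 0.5894 -0.343   0.03  ] [ 0.5998 -0.3035  0.03  ]
0.06 [ 0.5745 -0.328   0.06  ] [ 0.5839 -0.2927  0.06  ]
0.1 [ 0.5546 -0.3081  0.1   ] [ 0.5626 -0.2782  0.1   ]
0.13 [ 0.5398 -0.2931  0.13  ] [ 0.5466 -0.2673  0.13  ]
0.16 [ 0.5249 -0.2781  0.16  ] [ 0.5306 -0.2565  0.16  ]
```

View pics/sc12.png

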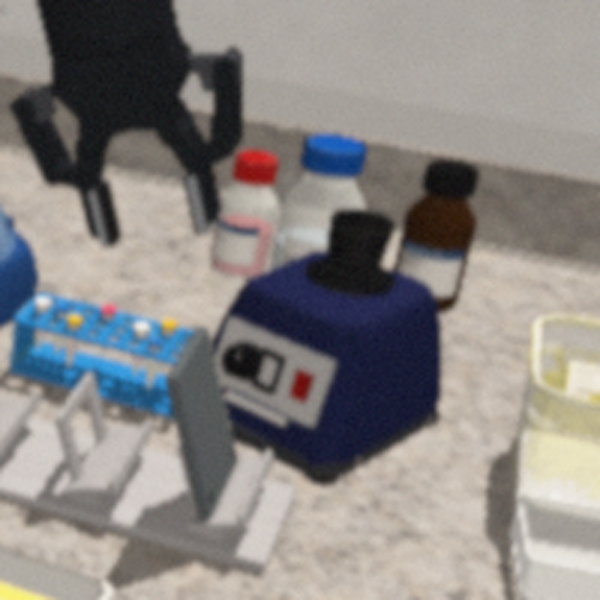

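```bash
python3 -m inch '[[[0,0,0],[0.04,0.0005,-0.003],100],[[0,0,0],[0.075,0.0005,-0.003],100],[[0,0,0],[0.1,0.0005,-0.003],100],[[0,0,0],[0.111,0.0005,-0.003],100],[[0,0,0],[0.111,0.0005,-0.003],255],[[0,0,0],[0.111,0.0005,-0.003],255],[[0,0,0],[0.111,0.0005,-0.003],255],[[0,0,0],[0.111,0.0005,-0.003],255],[[0,0,0],[0.111,0.0005,-0.003],255],[[0,0,0],[0.111,0.0005,-0.003],255]]' 50
python3 -m inch '[[[0,0,0],[-0.02,0,0],255],[[0,0,0],[-0.06,0,0],255],[[0,0,0],[-0.1,0,0],255],[[0,0,0],[-0.11,0,0],255]]'; python3 - <<'E'
from h import *
s=r.state();print(s["width"]*85)
gof(9.75,0,[.496,.1575,.20])
d=r.snapshot("wrist");crop(d["pixels"],180,135,380,285,4,"pics/w13c.png")
E
```

```text
time: 19.77
position: [0.5257, -0.2854, 0.0803]
tcp_rot: [[0.021, -0.998, -0.052], [-0.343, -0.056, 0.938], [-0.939, -0.002, -0.344]]
contact_force: [-1.2, 4.3, 7.7]
width: 0.086
time: 20.27
position: [0.5239, -0.2475, 0.1851]
tcp_rot: [[0.023, -0.998, -0.052], [-0.344, -0.056, 0.937], [-0.939, -0.004, -0.344]]
contact_force: [0.2, -0.2, -1.7]
width: 0.091
7.701979930458526
turn [-0.1131 -0.3515 -0.0165] shift [-0.1539  0.0049  0.3759]
```

View pics/w13c.png

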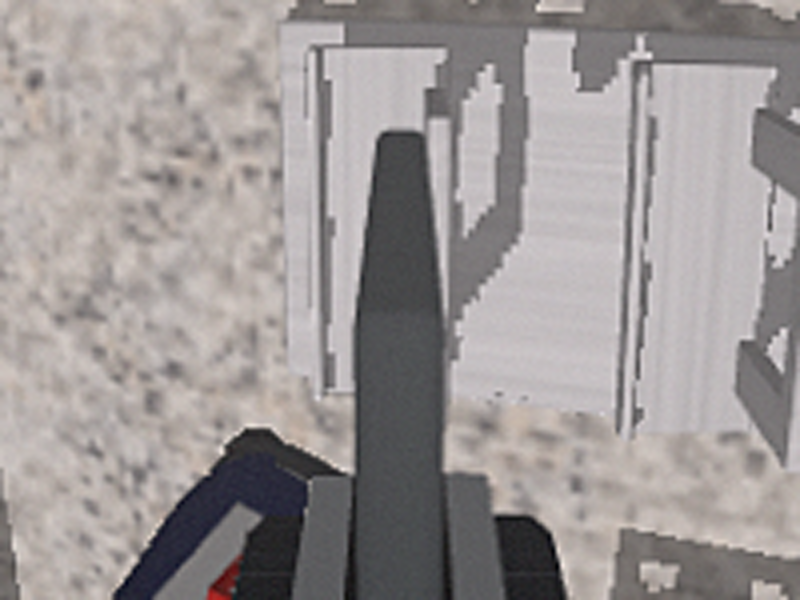

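```bash
python3 -m inch '[[[-0.113,-0.351,-0.017],[-0.154,0.005,0.376],255],[[-0.113,-0.351,-0.017],[-0.154,0.005,0.376],255],[[-0.113,-0.351,-0.017],[-0.154,0.005,0.376],255],[[-0.113,-0.351,-0.017],[-0.154,0.005,0.376],255],[[-0.113,-0.351,-0.017],[-0.154,0.005,0.376],255],[[-0.113,-0.351,-0.017],[-0.154,0.005,0.376],255],[[-0.113,-0.351,-0.017],[-0.154,0.005,0.376],255],[[-0.113,-0.351,-0.017],[-0.154,0.005,0.376],255],[[-0.113,-0.351,-0.017],[-0.154,0.005,0.376],255],[[-0.113,-0.351,-0.017],[-0.154,0.005,0.376],255]]'; python3 - <<'E'
from h import *
s=r.state()
d=r.snapshot("wrist")
f=lambda p:(p[0]/4+180,p[1]/4+135)
a=tonx(d,*f((378,132)),.06);b=tonx(d,*f((426,132)),.06);print(a,b)
off=a[1]-.04;print(off)
gof(9.75,0,np.array([.496,.157,.123])+off*np.array([.985,.17,0]))
E
```

```text
time: 21.58
position: [0.4955, 0.1562, 0.1978]
tcp_rot: [[-0.003, -0.986, -0.167], [0.001, -0.167, 0.986], [-1.0, 0.003, 0.001]]
contact_force: [-0.1, -0.6, -0.8]
width: 0.087
[ 0.06    0.0409 -0.0037] [0.06   0.0409 0.0039]
0.0009325257310331125
turn [-0.0023  0.0014 -0.0029] shift [ 0.075  -0.0018  0.0005]
```

```bash
python3 -m inch '[[[-0.0023,0.0014,-0.003],[0.05,-0.0015,0.0005],255],[[-0.0023,0.0014,-0.003],[0.07,-0.0015,0.0005],255],[[-0.0023,0.0014,-0.003],[0.075,-0.0015,0.0005],255],[[-0.0023,0.0014,-0.003],[0.075,-0.0015,0.0005],255]]'; python3 - <<'E'
from h import *
d=r.snapshot("wrist");crop(d["pixels"],180,95,380,245,4,"pics/w14c.png")
E
```

```text
time: 22.12
position: [0.497, 0.1577, 0.1237]
tcp_rot: [[0.001, -0.985, -0.17], [0.0, -0.17, 0.985], [-1.0, -0.001, 0.0]]
contact_force: [-0.7, 0.3, -2.1]
width: 0.089
```

View pics/w14c.png

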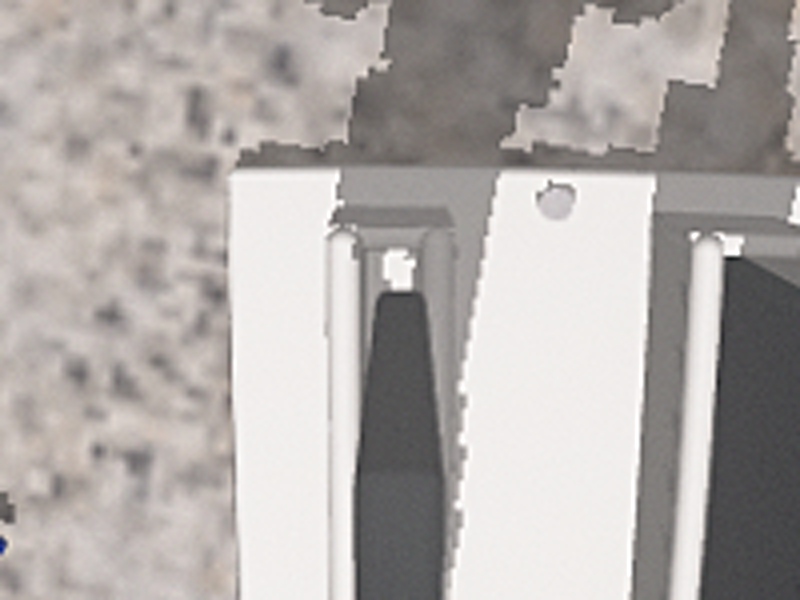

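```bash
python3 - <<'E'
from h import *
s=r.state();d=r.snapshot("wrist")
f=lambda p:(p[0]/4+180,p[1]/4+95)
x=s["position"][2]-.048
print("slot end inner",tonx(d,*f((394,248)),x))
print("fin outer",tonx(d,*f((328,245)),x),tonx(d,*f((455,245)),x))
print("plate bot",tonx(d,*f((377,293)),.06),tonx(d,*f((424,293)),.06))
E
python3 -m inch '[[[0,0,0],[0.002,0,-0.0015],255],[[0,0,0],[0.015,0,-0.0015],255],[[0,0,0],[0.025,0,-0.0015],255],[[0,0,0],[0.025,0,-0.0015],255]]'
```

```text
slot end inner [ 0.0761  0.0459 -0.0012]
fin outer [ 0.0761  0.0464 -0.0124] [0.0761 0.0464 0.0091]
plate bot [ 0.06    0.0408 -0.0038] [0.06   0.0408 0.0036]
time: 22.72
position: [0.4962, 0.1565, 0.0972]
tcp_rot: [[-0.001, -0.985, -0.171], [-0.0, -0.171, 0.985], [-1.0, 0.001, -0.0]]
contact_force: [0.0, -0.4, -2.4]
width: 0.089
```

```bash
python3 -m inch '[[[0,0,0],[0.01,0,0],255],[[0,0,0],[0.02,0,0],255],[[0,0,0],[0.024,0,0],255],[[0,0,0],[0.026,0,0],255],[[0,0,0],[0.026,0,0],255]]';  python3 -m inch '[[[0,0,0],[0.0015,0,0],255],[[0,0,0],[0.0015,0,0],255]]'
```

```text
time: 23.35
position: [0.4969, 0.1566, 0.0723]
tcp_rot: [[0.0, -0.985, -0.171], [0.0, -0.171, 0.985], [-1.0, -0.0, 0.0]]
contact_force: [-0.1, -0.8, -1.2]
width: 0.089
time: 23.6
position: [0.4969, 0.1566, 0.0708]
tcp_rot: [[0.001, -0.985, -0.171], [0.0, -0.171, 0.985], [-1.0, -0.001, -0.0]]
contact_force: [0.1, -0.2, -2.1]
width: 0.089
```

```bash
python3 -m inch '[[[0,0,0],[0.0015,0,0],255],[[0,0,0],[0.0015,0,0],255]]';  python3 -m inch '[[[0,0,0],[0.001,0,0],255],[[0,0,0],[0.001,0,0],255]]'
```

```text
time: 23.85
position: [0.4971, 0.1567, 0.0703]
tcp_rot: [[0.002, -0.985, -0.171], [0.0, -0.171, 0.985], [-1.0, -0.002, 0.0]]
contact_force: [-5.1, -1.0, 15.4]
width: 0.086
time: 24.1
position: [0.4972, 0.1567, 0.0702]
tcp_rot: [[0.003, -0.985, -0.171], [0.0, -0.171, 0.985], [-1.0, -0.003, -0.0]]
contact_force: [-9.9, -3.5, 33.7]
width: 0.088
```

Firm floor contact. I'll release and retreat.

```bash
python3 -m inch '[[[0,0,0],[-0.002,0,0],255],[[0,0,0],[-0.002,0,0],110],[[0,0,0],[-0.002,0,0],110],[[0,0,0],[-0.002,0,0],110],[[0,0,0],[-0.03,0,0],110],[[0,0,0],[-0.08,0,0],110],[[0,0,0],[-0.13,0,0],110],[[0,0,0],[-0.16,0,0],110],[[0,0,0],[-0.18,0,0],110],[[0,0,0],[-0.18,0,0],110]]'; python3 - <<'E'
from h import *
s=r.state();print(s["position"])
d=r.snapshot("wrist");crop(d["pixels"],130,95,380,275,3.2,"pics/w15.png")
d=r.snapshot("side");crop(d["pixels"],180,200,320,345,4,"pics/s15.png");cv2.imwrite("pics/side15.png",d["pixels"][:,:,::-1])
R=Ro.from_euler('z',9.75,degrees=True).as_matrix()
for n,y,t in(("nar",-.065,.008),("mid",0,.012),("wide",.065,.016)):
    o=np.array([.485,.2209,0])
    print(n,"expected top +y edge px in s15",[(proj(d,o+R@[x,y+t/2,.108])-[180,200])*4 for x in(.04,-.04)])
E
```

```text
time: 25.35
position: [0.4974, 0.1567, 0.2492]
tcp_rot: [[0.003, -0.985, -0.171], [0.0, -0.171, 0.985], [-1.0, -0.003, 0.0]]
contact_force: [-0.3, 0.1, 0.2]
width: 0.57
[0.4974 0.1567 0.2492]
nar expected top +y edge px in s15 [array([157.2936, 100.8461]), array([344.9708, 101.4345])]
mid expected top +y edge px in s15 [array([129.8652, 171.5624]), array([335.1724, 172.3447])]
wide expected top +y edge px in s15 [array([ 96.7424, 256.9597]), array([323.3355, 258.008 ])]
```

View pics/s15.png

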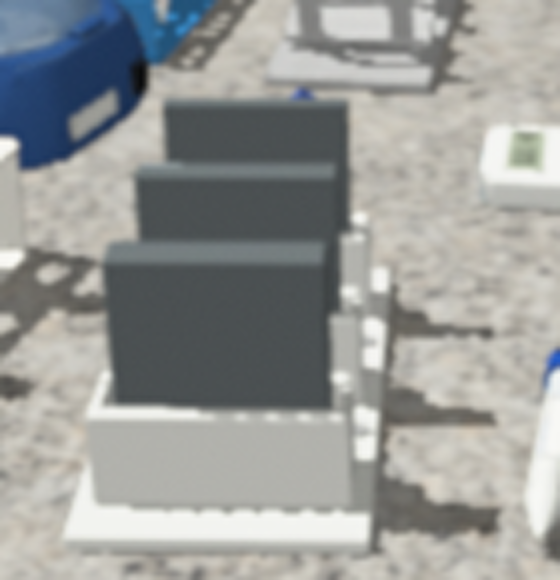

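View pics/w15.png

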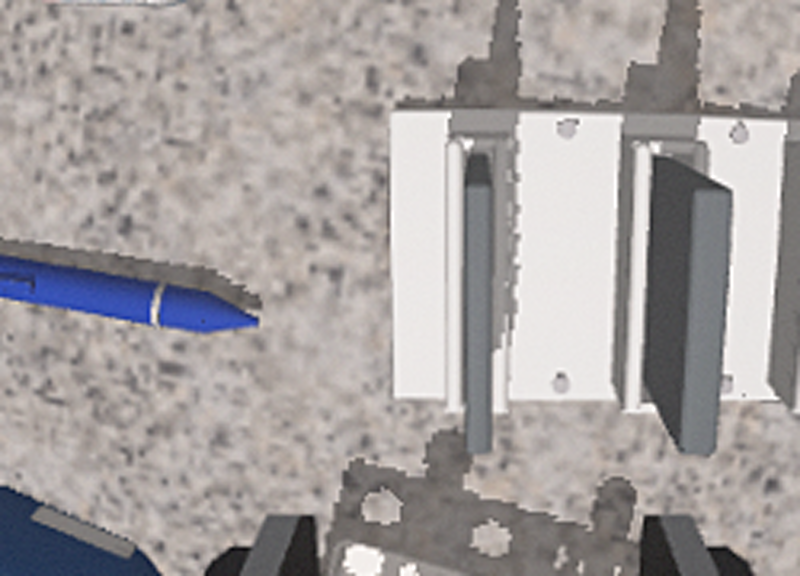

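View pics/side15.png

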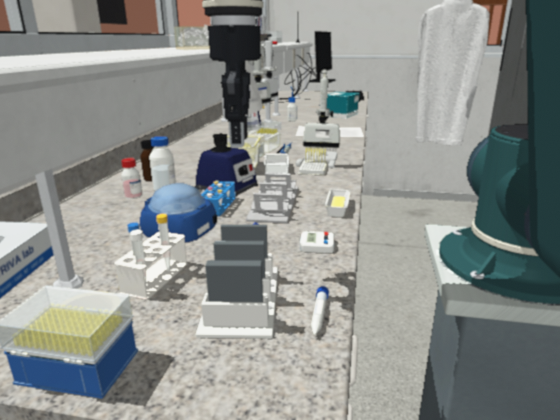

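```bash
python3 - <<'E'
from h import *
d=r.snapshot("side")
g=cv2.cvtColor(d["pixels"],cv2.COLOR_RGB2GRAY).astype(float)
R=Ro.from_euler('z',9.75,degrees=True).as_matrix();o=np.array([.485,.2209,0])
for n,y,t in(("nar",-.065,.008),("mid",0,.012),("wide",.065,.016)):
    a=proj(d,o+R@[0,y-t/2,.108]);b=proj(d,o+R@[0,y+t/2,.108])
    u=int(a[0]);v=int(a[1])
    print(n,"exp -y edge",a,"+y",b,"rows",v-4,g[v-4:v+9,u-12:u+13].mean(1).round(0))
E
```

```text
nar exp -y edge [243.2652 223.3727] +y [242.7621 225.285 ] rows 219 [185. 173. 171. 173. 163. 140. 123. 106.  84.  78.  79.  79.  79.]
mid exp -y edge [239.0022 239.5766] +y [238.1046 242.9883] rows 235 [ 79.  79.  79.  79.  81.  93. 113. 123. 119. 102.  83.  79.  79.]
wide exp -y edge [233.9262 258.8704] +y [232.4792 264.3708] rows 254 [ 79.  79.  79.  79.  79.  85. 102. 120. 124. 124. 122. 110.  89.]
```

```bash
python3 -c "
from cell import r
print(r.state()['time']);print(r.finish_job())"
```

```text
25.5
the job is handed in; nothing more can be done
None
```

All three plates are standing in the slots matching their thickness and released. I handed the job in at 25.5 s of the 64 s allowed; no verdict is reported.

| Stand bay | Grip width | Thickness | Slot |
|---|---|---|---|
| +y end | 11.5 mm | 12 mm | middle |
| centre | 15.1 mm | 16 mm | wide |
| -y end | 7.7 mm | 8 mm | narrow |

**Seating:** Each plate went down its slot without resistance until contact at the floor, about 5 to 15 N. One further 1 mm push on the 8 mm plate brought it to 34 N before I released it. In the final side view, all three plate tops sit the same 1.0 to 1.2 pixels from where a fully seated plate should show. This means they are equally deep to about 0.3 mm.

**Disagreement:** That shared offset matches the roughly 4 mm in y by which the side and wrist cameras placed the rack differently. I used the wrist camera for placing, and the plates fitted.

**Surroundings:** The gripper was clear above the rack. In the final side view the timer, tube and trough looked where they started. The marker was mostly hidden there; the wrist view showed its near end lying in place. I judged these by eye, not by measurement.

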